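Fit the hinge pin and upper barrel of a weld-on gate hinge

TASK

Take the long bright hinge pin out of the wooden rack and fit it in the blind bore of the lower hinge barrel in the welding jig: the barrel was tacked on by eye, so feel for the sharp-edged mouth with light pressure and small spiral strokes, then press the pin straight down, holding it all the way until it is fully home, and let go. Then set the loose bright upper barrel over the pin and lower it gently until it sits flat on the lower barrel, and let go. Never push or knock the pin or the upper barrel against the jig or each other harder than about 4 kg (40 N), do not drop them in, and leave everything else on the table where it is.

Things in the scene. Friction and masses are not known exactly. Their poses are not given: they have to be found in the camera images.
- jig: Aluminium weld jig fixed on the table, plate 180 x 120 x 12 mm. Origin on the table, under the lower barrel's drawing place; plate from x -135 to +45, y -60 to +60 mm, z up. Carries the lower hinge barrel: upright bright steel, 40 mm diameter, flat top 72 mm above the table, welded fast. On its -x side: hinge leaf, two stops, toggle clamp with red handle, all below 66 mm.
- bore_mark (a point): Drawing place of the bore's mouth, centred on the jig's z axis, 72 mm above the table (the lower barrel's top face). The bore: 17 mm diameter, 35 mm deep, blind, floor 37 mm above the table, sharp edge. The barrel was tacked by eye and the weld has pulled it: barrel and bore truly stand 2.8 to 4.5 mm away from this point, level, in an unknown direction.
- pin: The hinge pin: bright steel, 16 mm diameter, 90 mm long, about 0.14 kg (grip it firmly), 1 mm edge break at the foot, 3 mm taper (2.5 mm wide) at the top. Stands upright in one of the rack's holes, foot 17 mm above the table. Origin at the centre of its foot, z up along the pin. Home, its foot is 37 mm above the table and 55 mm stand out of the lower barrel.
- rack: Hardwood block, 120 (x) x 50 (y) x 35 mm, fixed on the table, origin at the centre of its underside. Three holes of 19 mm diameter and 18 mm depth at x = -40, 0 and +40 mm; they hold the hinge pin and the two short black pins, in any order.
- upper_barrel: The loose upper hinge barrel: bright steel tube, 40 mm outer diameter, 60 mm long, through bore 18 mm, about 0.42 kg, standing upright on the table. Origin at the centre of its lower end, z up along the bore. Seated, its lower end is 72 mm above the table, on the lower barrel's top, and the pin's top is 5 mm below its upper end.
- short_pin_a: Bystander: short black pin, 16 mm diameter, 60 mm long, standing in another hole of the rack. Origin at the centre of its foot.
- short_pin_b: Bystander: a second short black pin like the first, in the remaining hole of the rack.
- primed_barrel: Bystander: smaller barrel in dark red primer, 32 mm diameter, 45 mm tall, standing on the table. Origin at the centre of its lower end.
- hammer: Bystander: hammer with a wooden handle, 260 mm long, lying along its x. Origin at the middle of its length, on the table.
- brush: Bystander: wire brush, 200 mm long, lying along its x. Origin at the middle of its length, on the table.
- magnet: Bystander: red three-cornered welding magnet, 18 mm thick, about 90 mm along a side, lying flat. Origin at the centre of its underside.
- tin: Bystander: squat jar of nozzle paste, 76 mm diameter, 60 mm tall, red cap, yellow label. Origin at the centre of its foot.
- tape: Bystander: yellow tape measure, 70 x 36 x 62 mm. Origin at the centre of its underside.

How it is judged:
On the way:
1. the pin is fully home in the lower barrel's bore, upright and let go, before the upper barrel is brought over it (z of pin in the frame of jig between 0.033 and 0.039 m and horizontal distance between pin and bore_mark below 0.008 m and angle between pin's own z axis and vertical below 0.06 rad and contact force between the fingers and pin below 0.5 N and horizontal distance between upper_barrel and bore_mark above 0.06 m), for 0.2 s.
At the end, for the whole second after the job is handed in: Released and at rest (under 0.02 m/s): pin foot 33 to 39 mm above the table, within 8 mm of the bore's drawing place in plan, tilt under 0.06 rad; upper barrel's lower end 69 to 74.5 mm above the table, within 4 mm of the pin's foot in plan, tilt under 0.06 rad (z of pin in the frame of jig between 0.033 and 0.039 m and horizontal distance between pin and bore_mark below 0.008 m and angle between each of pin, upper_barrel's own z axis and vertical below 0.06 rad and z of upper_barrel in the frame of jig between 0.069 and 0.0745 m and horizontal distance between upper_barrel and pin below 0.004 m and linear speed of each of pin, upper_barrel below 0.02 m/s); the robot touches nothing.
It fails at once if the pin or the upper barrel pressed or knocked against the jig (with the lower barrel), or against each other, with more than 40 N (contact force between any of pin, upper_barrel and jig above 40 N or contact force between upper_barrel and pin above 40 N).
It fails at once if a bystander moved by more than 15 mm (distance of any of short_pin_a, short_pin_b, primed_barrel, hammer, brush, magnet, tin, tape from where it was at the start of the episode above 0.015 m).
It also fails if it takes over 72 s, if anything falls off the work surface, if the arm or the gripper's body presses on something with over 40 N, if the wrist force passes 120 N, or if a joint passes its speed limit or range.

ROBOT

A 7-joint arm with a two-finger parallel gripper is mounted at the origin on the work surface. World frame = base frame: x ahead of the robot, y to its left, z up, the work surface at z = 0. Lengths are in m, angles in rad, forces in N, time in s.
With the tool pointing down it reaches from about 0.425 to 0.925 m from the base axis. Payload 6.8 kg.
Tool frame: the origin (TCP) lies on the front face of the gripper's body, between the roots of the fingers; the fingertips stand 73 mm ahead of it and the grasp point (between the pads) lies r.pinch_z ahead of it (r.pinch_z is the distance from the TCP to the grasp point, in m); z points along the fingers, y is the direction in which the jaws open and shut (so a half turn about z gives the same grasp; the last joint's range is limited). The gripper opens to 85 mm and grips with 20 to 120 N. Pads are 22 mm wide; open, the fingers measure 114 mm over their backs; the gripper's body (76 mm by 85 mm) begins 54 mm behind the grasp point. The pads swing forward as they close: fully open they stand 13 mm farther back than shut.
Start: joints at [1.04, 0.477, 0.022, 1.555, -0.011, 1.109, -0.083], TCP at [0.277, -0.616, 0.304] pointing down, gripper open.
Joint ranges: [-2.96, 2.96], [-0.34, 2.1], [-1.41, 1.46], [0.24, 2.44], [-1.37, 4.51], [0.17, 1.92], [-2.96, 2.96]. Speed limits (rad/s): [2.39, 2.39, 3.14, 3.14, 3.14, 3.14, 3.14].

INTERFACE

Orientations are given as a rotation vector (axis times angle).
In Python, from bench import readout, grab_frame, r, search_frame, masks_of, tip_of gives the robot as it stands.
- The arm moves only by the tool step_arm, never from a script. Its argument "commands" is a list of rows, each a list of 7 numbers: the shift along the tool's x, y, z as a fraction of full scale, then the turn, a rotation vector about the tool's x, y, z as a fraction of full scale, then the gripper's target within -1 to 1 (shut at 1, half-way at 0, fully open at -1). In form: [[tx, ty, tz, ax, ay, az, hand], ...]. A call has exactly 10 rows; each row is the pose to reach, as a shift and turn from the pose measured when the call began, along the tool's axes at that moment, turning the shorter way round; what a row does not reach only later rows make up. Full scale, the value 1, is 500 mm for a shift and 360 degrees for a turn. A row lasts 1/8 s, in which the tool goes at most 62.5 mm and 10.7 degrees, less where a joint would pass 70% of its speed; a pose out of reach is approached as far as the arm can. A call with a number of a shift or a turn outside -1 to 1 is refused whole. A call with a gripper value outside its range is refused whole. The fingers move at their own pace and stop on an object; "newtons" is the grip in N (left out, the last holds). Time passes only in rows, so rows that repeat a pose let the fingers close, or fill a call up. It gives the time, the measured TCP pose, the force and the opening at its end, in the units of the state.
- readout.get_obs(): the state, without advancing time (a new reading comes with each control period).
- grab_frame(name): name is "side" or "top" or "wrist"; returns a dict with "img" (420x560x3 uint8, red, green, blue), "K" (3x3 intrinsics, pixels), "D" ([k1, k2, p1, p2, k3] as OpenCV has them; the pictures are not rectified), "world_to_cam" (4x4, takes a point from world to camera coordinates). Camera axes: x right, y down, z forward; pixel columns grow to the right and rows downward; lengths in m; the calibration is good to about 2 mm. A picture is of the moment at which its call begins. There is no depth.
- r.hand_in(): hands the job in, once; it reports no verdict.
Trained networks look in a picture, given as the dict that the camera call returned (one of the last four; its "shot" number tells which), for a name from the list of things; names that differ only in an ending like _2 or _b are one class to them, and where a whole thing is asked for, a point or a joint stands for the part that bears it (a point fixed in the world has none). Each returns a list of dicts, best first, with "p" (0 to 1); they miss things now and then, are a little off and sometimes report something else, mostly with a low value. They report only what shows in the picture. A call takes as long as a camera call.
- search_frame(thing, picture): "extent" ([centre column, centre row, width, height] in pixels, round what is visible of it).
- masks_of(thing, picture): "pixels" (420x560 bool, what is visible of it) and "extent" ([centre column, centre row, width, height] in pixels, round what is visible of it).
- tip_of(thing, picture): "point" ([column, row] in pixels: a listed point, or the origin of a listed thing).
The state is a dict: "clock": time; "joints": joint angles; "qvel": joint speeds; "tau": joint torques, N m; "tcp_pos": TCP position; "orientation": TCP orientation; "contact_force": force on the tool from outside, world axes, zero at the start; "moment": the same for the moment, N m; "grip_width": finger opening in m.
Only numpy, scipy, OpenCV 4.12 (cv2) and the standard library are available. Lean on these libraries where they do the work, as an engineer would, in place of code of your own. Each camera call takes 0.05 s, during which the arm holds its last target. There are 200 camera calls.

## Working session

There is one attempt and no reset: what is moved stays moved. The work goes in short steps, Python scripts to look and compute and a tool call to move; the robot and the scene stay as the last step left them, time stands still between calls to the robot, and variables do not carry over. Pictures are saved under pics/ and viewed, about 8 in all and at most 12, crops included, and the job is handed in when it is done.

Besides the shell and the picture viewer there is one more tool, called after ">>>" by a JSON object that holds its "api" and its "payload", one argument or row to a line. step_arm: Moves the arm, as the interface text tells. Its arguments: {"type":"object","properties":{"commands":{"type":"array"},"newtons":{"type":"number"}},"required":["commands"]}

```bash
ls; mkdir -p pics; python3 - <<'E'
from bench import readout, grab_frame, r, search_frame, masks_of, tip_of
import cv2,numpy as np
print(readout.get_obs(), r.pinch_z)
fs={}
for c in ("side","top"):
    f=grab_frame(c); fs[c]=f
    cv2.imwrite(f"pics/{c}0.png",f["img"][:,:,::-1])
    M=f["world_to_cam"]; print(c,"cam at",-M[:3,:3].T@M[:3,3], f["K"].tolist(), f["D"])
    for t in ("jig","bore_mark","pin","rack","upper_barrel","short_pin_a","primed_barrel","magnet","tin","tape","hammer","brush"):
        o=tip_of(t,f)
        print(t,[(np.round(x["point"],1).tolist(),round(x["p"],2)) for x in o[:3]])
E
```

```text
pics
{'clock': 0.0, 'joints': array([ 1.03993124,  0.47781698,  0.02230349,  1.55645363, -0.01150125,
        1.10929838, -0.08311198]), 'qvel': array([ 0.00033393, -0.00095993,  0.00013204, -0.00071768,  0.00156407,
        0.00030649,  0.00050134]), 'tau': array([-1.01069229e-03, -5.96452689e+01,  1.60771497e+00, -2.81202900e+01,
        1.24225742e-02,  9.35273187e-03,  2.45458416e-06]), 'tcp_pos': array([ 0.27676706, -0.61514381,  0.30291266]), 'orientation': array([-3.06991376e+00, -6.58833556e-01,  7.92592668e-04]), 'contact_force': array([ 0.64849454, -0.15333257,  1.27199289]), 'moment': array([-0.04829336,  0.00791107, -0.02886729]), 'grip_width': 0.08495204697980109} 0.0539
side cam at [0.01875853 0.81696066 0.68092761] [[453.74316708991165, 0.0, 275.36116164074224], [0.0, 453.74316708991165, 203.65737816200237], [0.0, 0.0, 1.0]] [-0.08913955  0.          0.          0.          0.        ]
jig [([255.4, 221.0], 0.69)]
bore_mark [([252.6, 195.5], 0.95)]
pin [([224.3, 294.6], 0.61)]
rack [([223.6, 305.1], 0.72)]
upper_barrel [([338.5, 184.1], 0.85)]
short_pin_a [([208.5, 287
[... 295 characters left out ...]
6682] [[380.2171669868663, 0.0, 277.9238193831855], [0.0, 380.2171669868663, 209.8912402807246], [0.0, 0.0, 1.0]] [-0.108469  0.        0.        0.        0.      ]
jig [([285.8, 201.4], 0.85), ([144.8, 242.9], 0.6)]
bore_mark [([284.4, 195.9], 0.72)]
pin [([198.5, 222.6], 0.61), ([363.3, 240.4], 0.42)]
rack [([204.2, 231.2], 0.96), ([212.4, 171.3], 0.53), ([288.8, 200.3], 0.35)]
upper_barrel []
short_pin_a [([198.6, 240.1], 0.5), ([201.3, 214.2], 0.41)]
primed_barrel [([213.3, 168.3], 0.62), ([199.6, 237.4], 0.43)]
magnet [([339.8, 186.7], 0.52)]
tin [([144.1, 242.7], 0.56)]
tape [([402.2, 272.0], 0.69)]
hammer [([408.0, 208.0], 0.76), ([215.7, 168.3], 0.59)]
brush [([158.7, 181.3], 0.93)]
```

```bash
python3 - <<'E'
import cv2
a=cv2.imread("pics/side0.png");b=cv2.imread("pics/top0.png")
cv2.imwrite("pics/side0v.png",cv2.resize(a[110:410,60:460],(800,600),interpolation=cv2.INTER_CUBIC))
cv2.imwrite("pics/top0v.png",cv2.resize(b[110:320,120:440],(800,525),interpolation=cv2.INTER_CUBIC))
E
```

```text
(no output)
```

View pics/side0v.png

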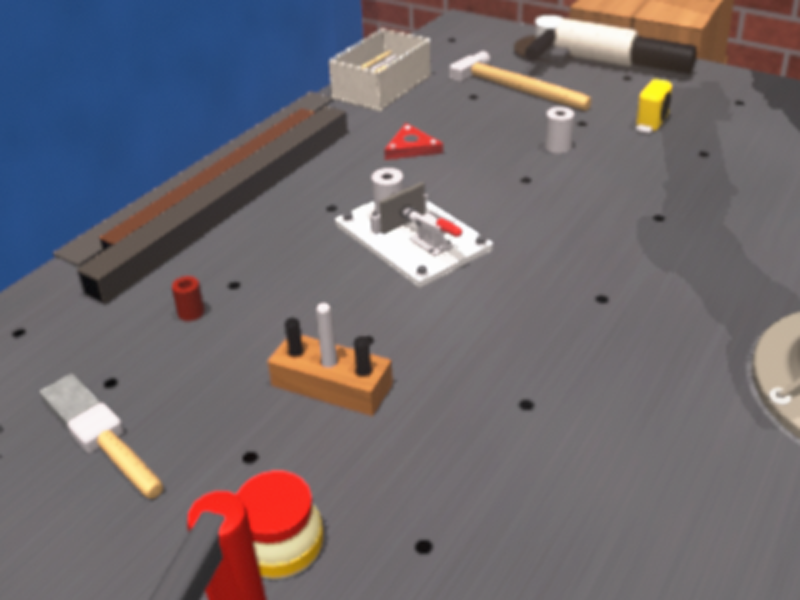

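View pics/top0v.png

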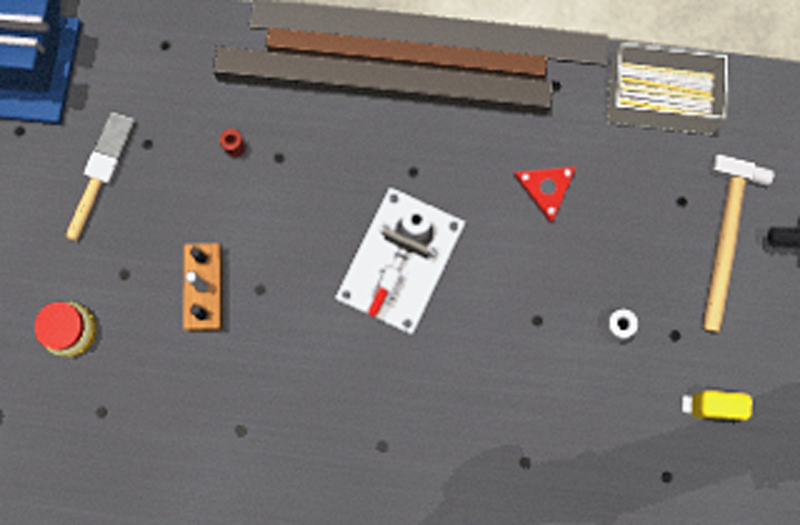

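Side view: the jig with its clamp, the rack with the bright pin in the middle hole (full-frame about 223,283), and the upper barrel at (340,175). Top view: the bore at about (286,198), the upper barrel at (369,239), the rack at (201,225) and the pin tip at (196,221).

```bash
cat > h.py <<'E'
from bench import readout, grab_frame, r, search_frame, masks_of, tip_of
import cv2,numpy as np
from scipy.spatial.transform import Rotation as R
def ray(f,px):
    p=cv2.undistortPoints(np.array([[px]],float),f["K"],np.array(f["D"],float))[0,0]
    M=f["world_to_cam"]; Rm=M[:3,:3]
    return -Rm.T@M[:3,3], Rm.T@np.array([p[0],p[1],1.])
def at_z(f,px,z):
    c,d=ray(f,px); return c+d*(z-c[2])/d[2]
def proj(f,P):
    M=f["world_to_cam"]; rv=cv2.Rodrigues(M[:3,:3])[0]
    return cv2.projectPoints(np.atleast_2d(P).astype(float),rv,M[:3,3],f["K"],np.array(f["D"],float))[0][:,0]
def pose():
    o=readout.get_obs(); return o["tcp_pos"],R.from_rotvec(o["orientation"]),o
def down(yaw): # tool x axis points at world angle yaw (deg), z down
    a=np.radians(yaw); return R.from_matrix(np.array([[np.cos(a),np.sin(a),0],[np.sin(a),-np.cos(a),0],[0,0,-1]]))
def go(p,yaw):
    P,Q,o=pose(); s=Q.inv().apply(np.array(p)-P)/.5; t=(Q.inv()*down(yaw)).as_rotvec()/(2*np.pi)
    m=Q.as_matrix(); print("row",np.round(s,4).tolist(),np.round(t,4).tolist(),"yaw now %.2f"%np.degrees(np.arctan2(m[1,0],m[0,0])),"tcp",np.round(P,4),"t",round(o["clock"],2))
E
python3 - <<'E'
from h import *
for c,L in (("top",[("bore",(286.4,197.6),.072),("ub top",(369.2,239.2),.06),("pintop",(196.3,220.8),.107),("spA top",(199.5,211.5),.077),("spB top",(199.7,234.7),.077),("rack",(200.8,224.8),.035),("prim",(212.5,166.5),.045),
   ("clamp handle",(271.5,231),.03),("tin",(144,241),.06),("jig c1",(275.5,185.5),.012),("c2",(306,198.5),.012),("c3",(284.5,243),.012),("c4",(254,229),.012)]),("side",[("bore",(60+387/2,110+176/2),.072),("ub",(60+560/2,110+115/2),.06),("pintop",(60+323/2,110+308/2),.107)])):
    f=grab_frame(c)
    for n,p,z in L: print(c,n,np.round(at_z(f,p,z),4))
go([.5,-.3,.35],0)
E
```

```text
top bore [ 0.6116 -0.0135  0.072 ]
top ub top [ 0.5002 -0.3112  0.06  ]
top pintop [0.4909 0.2761 0.107 ]
top spA top [0.529  0.2772 0.077 ]
top spB top [0.4497 0.2644 0.077 ]
top rack [0.4901 0.2751 0.035 ]
top prim [0.7041 0.2634 0.045 ]
top clamp handle [0.4967 0.0258 0.03  ]
top tin [0.4079 0.458  0.06  ]
top jig c1 [0.6674 0.0309 0.012 ]
top c2 [ 0.6311 -0.0841  0.012 ]
top c3 [ 0.462 -0.024  0.012]
top c4 [0.4997 0.089  0.012 ]
side bore [ 0.6099 -0.0072  0.072 ]
side ub [ 0.4959 -0.2959  0.06  ]
side pintop [0.4891 0.2828 0.107 ]
row [0.6658, -0.3926, -0.0922] [0.0, 0.0, 0.0673] yaw now 24.22 tcp [ 0.277  -0.6156  0.3039] t 1.4
```

>>> {"api": "step_arm", "payload": {
  "commands": [
    [0.666,-0.392,-0.092,0,0,0.067,-1],
    [0.666,-0.392,-0.092,0,0,0.067,-1],
    [0.666,-0.392,-0.092,0,0,0.067,-1],
    [0.666,-0.392,-0.092,0,0,0.067,-1],
    [0.666,-0.392,-0.092,0,0,0.067,-1],
    [0.666,-0.392,-0.092,0,0,0.067,-1],
    [0.666,-0.392,-0.092,0,0,0.067,-1],
    [0.666,-0.392,-0.092,0,0,0.067,-1],
    [0.666,-0.392,-0.092,0,0,0.067,-1],
    [0.666,-0.392,-0.092,0,0,0.067,-1]
  ]
}}

```text
clock: 2.65
tcp_pos: [0.499, -0.302, 0.3497]
orientation: [3.141, -0.002, -0.001]
contact_force: [-0.5, -0.4, 0.1]
grip_width: 0.0857
```

```bash
python3 - <<'E'
from h import *
P,Q,o=pose()
f=grab_frame("wrist"); np.save("pics/w1.npy",f,allow_pickle=True)
cv2.imwrite("pics/w1.png",f["img"][:,:,::-1])
M=f["world_to_cam"];print("cam",-M[:3,:3].T@M[:3,3],M[:3,:3].round(3).tolist(),P,o["contact_force"])
m=masks_of("upper_barrel",f)
for x in m[:2]: print(x["p"],x["extent"])
go([.6,-.015,.35],0); go([.5,-.3,.35],0)
E
```

```text
cam [ 0.57982804 -0.30138683  0.41881102] [[-0.002, -1.0, -0.0], [-0.948, 0.002, 0.318], [-0.318, 0.001, -0.948]] [ 0.49901027 -0.30204242  0.34966156] [-0.53954279 -0.4249706   0.12781577]
row [0.2009, -0.5729, -0.0007] [0.0, 0.0001, -0.0001] yaw now -0.02 tcp [ 0.4994 -0.3014  0.3497] t 2.75
row [0.0011, -0.0028, -0.0006] [0.0, 0.0001, -0.0001] yaw now -0.02 tcp [ 0.4994 -0.3014  0.3497] t 2.75
```

View pics/w1.png

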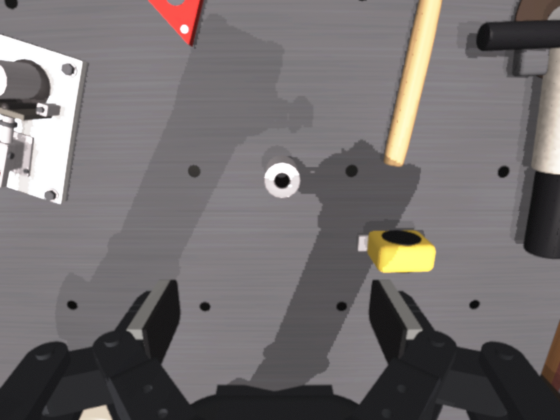

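The wrist view shows the upper barrel's top at (282,180), with the tape at (400,250) and clear space between them. Next I look at the bore from closer.

>>> {"api": "step_arm", "payload": {
  "commands": [
    [0.21,-0.575,0.2,0,0,0,-1],
    [0.21,-0.575,0.2,0,0,0,-1],
    [0.21,-0.575,0.2,0,0,0,-1],
    [0.21,-0.575,0.2,0,0,0,-1],
    [0.21,-0.575,0.2,0,0,0,-1],
    [0.21,-0.575,0.2,0,0,0,-1],
    [0.21,-0.575,0.2,0,0,0,-1],
    [0.21,-0.575,0.2,0,0,0,-1],
    [0.21,-0.575,0.2,0,0,0,-1],
    [0.21,-0.575,0.2,0,0,0,-1]
  ]
}}

```text
clock: 4.0
tcp_pos: [0.6045, -0.0151, 0.2501]
orientation: [3.141, -0.003, 0.0]
contact_force: [0.1, 0.1, -0.6]
grip_width: 0.0854
```

```bash
python3 - <<'E'
from h import *
f1=np.load("pics/w1.npy",allow_pickle=True).item()
print("ub",at_z(f1,(282,180),.06),"tape end",at_z(f1,(360,243),.02),at_z(f1,(375,270),.06))
f=grab_frame("wrist"); np.save("pics/w2.npy",f,allow_pickle=True)
P,Q,o=pose()
t=tip_of("bore_mark",f);print("mark",[(x["point"],x["p"],at_z(f,x["point"],.072)) for x in t[:2]])
cv2.imwrite("pics/w2.png",cv2.resize(f["img"][:,:,::-1],(784,588),interpolation=cv2.INTER_CUBIC))
print(P, "expected mark px",proj(f,[.607,-.012,.072]))
go([.49,.278,.26],5); 
E
```

```text
ub [ 0.50039398 -0.3098166   0.06      ] tape end [ 0.40825083 -0.41250847  0.02      ] [ 0.3900622  -0.42252217  0.06      ]
mark [([273.6, 208.1], 0.95, array([ 0.6085948 , -0.01391542,  0.072     ]))]
[ 0.60449293 -0.01481237  0.25000097] expected mark px [[271.13425348 210.07138841]]
row [-0.2297, -0.5848, -0.0203] [0.0, 0.0, -0.0141] yaw now -0.08 tcp [ 0.6045 -0.0145  0.2499] t 4.1
```

View pics/w2.png

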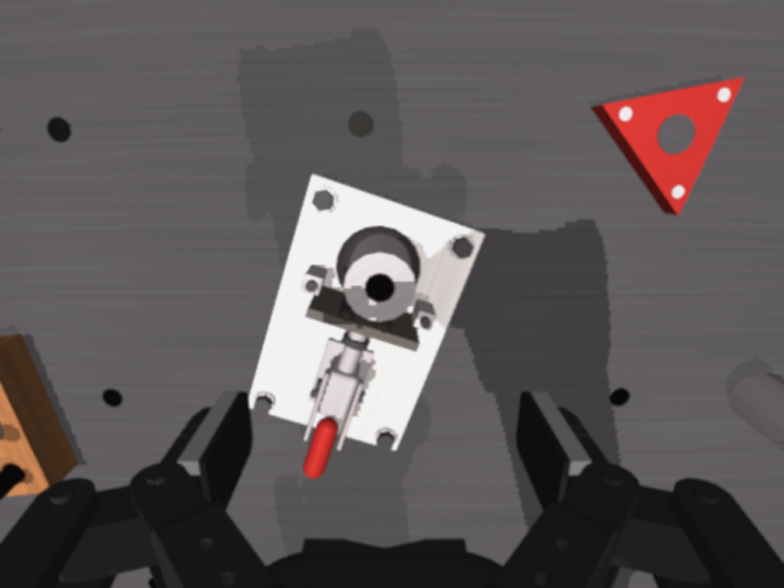

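The bore shows as a dark disc at (380,288), i.e. (271,206) in the full frame, with the jig plate's corners clear. I refine the bore now and move over the pin.

```bash
python3 - <<'E'
from h import *
f=np.load("pics/w2.npy",allow_pickle=True).item()
g=cv2.cvtColor(f["img"],cv2.COLOR_RGB2GRAY)
n,l,s,c=cv2.connectedComponentsWithStats(((g[190:222,255:288]<60)).astype(np.uint8))
for i in range(1,n): print(s[i],c[i]+[255,190])
b=[c[i]+[255,190] for i in range(1,n) if s[i][4]>150]
for x in b: print("bore",at_z(f,x,.072))
a,d=at_z(f,np.array((312,176))/1.4,.012),at_z(f,np.array((484,234))/1.4,.012)
e=(a-d)/np.linalg.norm(a-d); nx=np.array([e[1],-e[0],0]); print("width",np.linalg.norm(a-d),"yaw",np.degrees(np.arctan2(nx[1],nx[0])),"mark",(a+d)/2-.045*nx)
go([.47,.278,.26],5)
E
```

```text
[  6   6  21  19 289] [270.94117647 205.24567474]
bore [ 0.61090405 -0.01187107  0.072     ]
width 0.11815593383604663 yaw -18.517165129252316 mark [ 0.6056948  -0.01040654  0.012     ]
row [-0.2697, -0.5847, -0.0203] [0.0, 0.0, -0.0141] yaw now -0.08 tcp [ 0.6045 -0.0145  0.2499] t 4.1
```

>>> {"api": "step_arm", "payload": {
  "commands": [
    [-0.23,-0.585,-0.02,0,0,-0.014,-1],
    [-0.23,-0.585,-0.02,0,0,-0.014,-1],
    [-0.23,-0.585,-0.02,0,0,-0.014,-1],
    [-0.23,-0.585,-0.02,0,0,-0.014,-1],
    [-0.23,-0.585,-0.02,0,0,-0.014,-1],
    [-0.23,-0.585,-0.02,0,0,-0.014,-1],
    [-0.23,-0.585,-0.02,0,0,-0.014,-1],
    [-0.23,-0.585,-0.02,0,0,-0.014,-1],
    [-0.23,-0.585,-0.02,0,0,-0.014,-1],
    [-0.23,-0.585,-0.02,0,0,-0.014,-1]
  ]
}}

```text
clock: 5.35
tcp_pos: [0.4903, 0.2773, 0.2598]
orientation: [3.138, 0.134, -0.0]
contact_force: [0.3, -0.9, 0.7]
grip_width: 0.0853
```

```bash
python3 - <<'E'
from h import *
f=grab_frame("wrist"); np.save("pics/w3.npy",f,allow_pickle=True)
cv2.imwrite("pics/w3.png",cv2.resize(f["img"][:,:,::-1],(784,588),interpolation=cv2.INTER_CUBIC))
t=masks_of("pin",f); print([(x["p"],x["extent"]) for x in t[:3]])
print(proj(f,[[.49,.278,.107],[.49,.278,.035]])*1.4)
go([.49,.278,.26],5)
E
```

```text
[(0.63, [275.7, 211.0, 19.8, 43.8])]
[[384.0278719  314.47955425]
 [383.97759792 276.47181693]]
row [-0.0002, -0.0007, -0.0003] [0.0001, 0.0, -0.0002] yaw now 4.92 tcp [0.4901 0.2777 0.2598] t 5.45
```

View pics/w3.png

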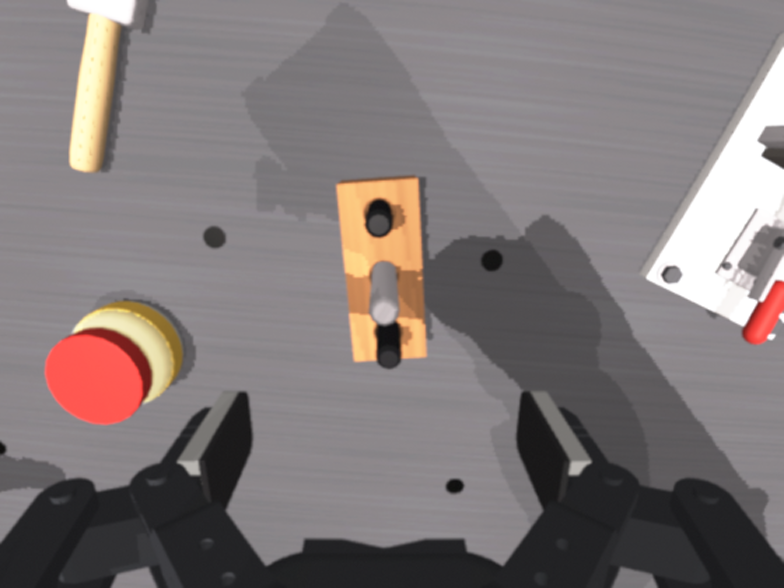

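The pin's top shows at (384,312), against a predicted (384,314), so the tool is centred over it. I descend along z and grip across the rack's short side.

>>> {"api": "step_arm", "payload": {
  "commands": [
    [0,0,0.12,0,0,0,-1],
    [0,0,0.2,0,0,0,-1],
    [0,0,0.234,0,0,0,-0.5],
    [0,0,0.234,0,0,0,0],
    [0,0,0.234,0,0,0,0.5],
    [0,0,0.234,0,0,0,1],
    [0,0,0.234,0,0,0,1],
    [0,0,0.234,0,0,0,1],
    [0,0,0.234,0,0,0,1],
    [0,0,0.234,0,0,0,1]
  ],
  "newtons": 100
}}

```text
clock: 6.7
tcp_pos: [0.4911, 0.2781, 0.1447]
orientation: [-3.138, -0.134, -0.004]
contact_force: [-0.2, -0.6, 5.5]
grip_width: 0.0136
```

>>> {"api": "step_arm", "payload": {
  "commands": [
    [0,0,-0.05,0,0,0,1],
    [0,0,-0.1,0,0,0,1],
    [0,0,-0.16,0,0,0,1],
    [0,0,-0.16,0,0,0,1],
    [0,0,-0.16,0,0,0,1],
    [0,0,-0.16,0,0,0,1],
    [0,0,-0.16,0,0,0,1],
    [0,0,-0.16,0,0,0,1],
    [0,0,-0.16,0,0,0,1],
    [0,0,-0.16,0,0,0,1]
  ]
}}

```text
clock: 7.95
tcp_pos: [0.4908, 0.2781, 0.2247]
orientation: [-3.138, -0.134, -0.004]
contact_force: [0.9, -0.1, -0.4]
grip_width: 0.0133
```

```bash
python3 - <<'E'
from h import *
P,Q,o=pose(); print(o["grip_width"],o["contact_force"])
f=grab_frame("wrist")
t=masks_of("pin",f); print([(x["p"],x["extent"]) for x in t[:3]])
cv2.imwrite("pics/w4.png",f["img"][:,:,::-1])
ax=Q.as_matrix()
for h in (.0539-.018,.0539+.072): print(h,proj(f,P+ax[:,2]*h))
go([.611,-.012,.245],0)
E
```

```text
0.013279059892734011 [ 0.8901267  -0.05839788 -0.41188974]
[(0.98, [273.4, 283.1, 28.4, 111.5])]
0.0359 [[276.50177062 330.45701786]]
0.1259 [[275.62273932 238.95958306]]
row [0.1899, 0.5986, -0.0406] [-0.0002, -0.0005, 0.0136] yaw now 4.91 tcp [0.4908 0.2781 0.2247] t 8.05
```

View pics/w4.png

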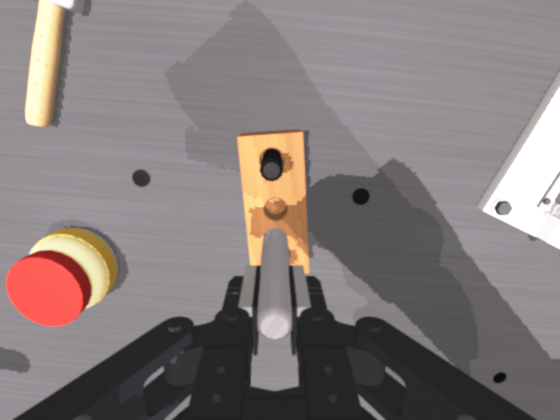

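The pin is held upright and centred: its foot shows near (275,232), against a predicted (276,239) for the axis. I move over the bore.

>>> {"api": "step_arm", "payload": {
  "commands": [
    [0.189,0.6,-0.04,0,0,0.0136,1],
    [0.189,0.6,-0.04,0,0,0.0136,1],
    [0.189,0.6,-0.04,0,0,0.0136,1],
    [0.189,0.6,-0.04,0,0,0.0136,1],
    [0.189,0.6,-0.04,0,0,0.0136,1],
    [0.189,0.6,-0.04,0,0,0.0136,1],
    [0.189,0.6,-0.04,0,0,0.0136,1],
    [0.189,0.6,0.0,0,0,0.0136,1],
    [0.189,0.6,0.03,0,0,0.0136,1],
    [0.189,0.6,0.03,0,0,0.0136,1]
  ]
}}

```text
clock: 9.3
tcp_pos: [0.6096, -0.0114, 0.2083]
orientation: [-3.14, -0.004, 0.001]
contact_force: [0.7, -1.1, -0.8]
grip_width: 0.0134
```

```bash
python3 - <<'E'
from h import *
f=grab_frame("wrist")
P,Q,o=pose(); print(P,o["contact_force"],o["moment"])
g=cv2.resize(f["img"][170:370,180:380,::-1],(600,600),interpolation=cv2.INTER_CUBIC); cv2.imwrite("pics/w5.png",g)
print("axis px in crop",[(proj(f,P+Q.as_matrix()[:,2]*h)[0]-[180,170])*3 for h in (.036,.1277)],"bore px",(proj(f,[.6109,-.0119,.072])[0]-[180,170])*3)
go([.6105,-.0125,.203],0)
E
```

```text
[ 0.61022677 -0.01168714  0.20921426] [-0.14847832  0.31232989 -0.56501746] [-0.04456565 -0.03995047  0.02310447]
axis px in crop [array([291.45939018, 480.44745403]), array([288.00458009, 201.11972555])] bore px [289.66897285 182.55895791]
row [0.0005, 0.0016, 0.0124] [-0.0002, -0.0002, 0.0003] yaw now 0.10 tcp [ 0.6102 -0.0117  0.2092] t 9.35
```

View pics/w5.png

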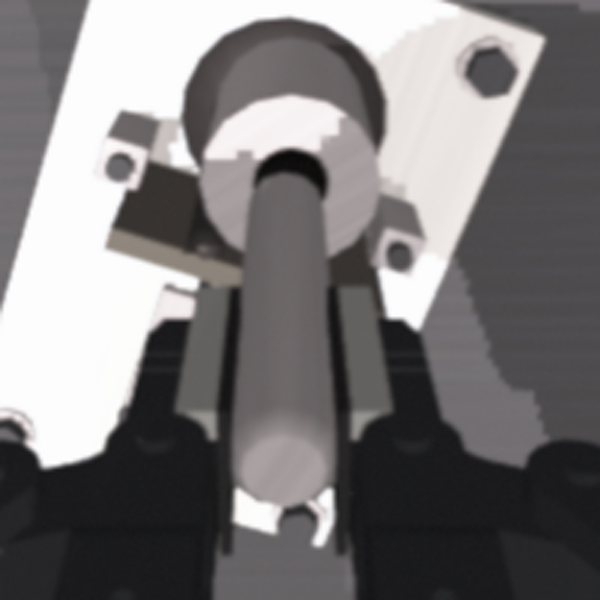

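>>> {"api": "step_arm", "payload": {
  "commands": [
    [0.002,0.0016,0.008,0,0,0,1],
    [0.002,0.0016,0.012,0,0,0,1],
    [0.002,0.0016,0.015,0,0,0,1],
    [0.002,0.0016,0.017,0,0,0,1],
    [0.002,0.0016,0.018,0,0,0,1],
    [0.002,0.0016,0.019,0,0,0,1],
    [0.002,0.0016,0.02,0,0,0,1],
    [0.002,0.0016,0.021,0,0,0,1],
    [0.002,0.0016,0.022,0,0,0,1],
    [0.002,0.0016,0.022,0,0,0,1]
  ]
}}

```text
clock: 10.6
tcp_pos: [0.6112, -0.0124, 0.1982]
orientation: [-3.14, -0.003, -0.002]
contact_force: [-0.2, -0.2, -1.0]
grip_width: 0.0135
```

>>> {"api": "step_arm", "payload": {
  "commands": [
    [0,0,0.001,0,0,0,1],
    [0,0,0.002,0,0,0,1],
    [0,0,0.003,0,0,0,1],
    [0,0,0.004,0,0,0,1],
    [0,0,0.005,0,0,0,1],
    [0,0,0.006,0,0,0,1],
    [0,0,0.007,0,0,0,1],
    [0,0,0.007,0,0,0,1],
    [0,0,0.007,0,0,0,1],
    [0,0,0.007,0,0,0,1]
  ]
}}

```text
clock: 11.85
tcp_pos: [0.6112, -0.0124, 0.1947]
orientation: [-3.14, -0.003, -0.002]
contact_force: [0.6, 0.0, -0.8]
grip_width: 0.0135
```

No contact force with the foot about 5 mm below the mouth, so it's in the bore. I press on.

>>> {"api": "step_arm", "payload": {
  "commands": [
    [0,0,0.003,0,0,0,1],
    [0,0,0.006,0,0,0,1],
    [0,0,0.009,0,0,0,1],
    [0,0,0.012,0,0,0,1],
    [0,0,0.015,0,0,0,1],
    [0,0,0.018,0,0,0,1],
    [0,0,0.021,0,0,0,1],
    [0,0,0.024,0,0,0,1],
    [0,0,0.027,0,0,0,1],
    [0,0,0.027,0,0,0,1]
  ]
}}

```text
clock: 13.1
tcp_pos: [0.6112, -0.0124, 0.181]
orientation: [-3.14, -0.003, -0.002]
contact_force: [0.2, 0.2, -1.2]
grip_width: 0.0135
```

Home is expected at TCP z ≈ 0.165, so I slow down before the floor.

>>> {"api": "step_arm", "payload": {
  "commands": [
    [0,0,0.004,0,0,0,1],
    [0,0,0.008,0,0,0,1],
    [0,0,0.012,0,0,0,1],
    [0,0,0.016,0,0,0,1],
    [0,0,0.02,0,0,0,1],
    [0,0,0.023,0,0,0,1],
    [0,0,0.025,0,0,0,1],
    [0,0,0.027,0,0,0,1],
    [0,0,0.028,0,0,0,1],
    [0,0,0.028,0,0,0,1]
  ]
}}

```text
clock: 14.35
tcp_pos: [0.6112, -0.0124, 0.167]
orientation: [-3.14, -0.003, -0.002]
contact_force: [0.0, -0.1, -0.8]
grip_width: 0.0133
```

>>> {"api": "step_arm", "payload": {
  "commands": [
    [0,0,0.001,0,0,0,1],
    [0,0,0.002,0,0,0,1],
    [0,0,0.003,0,0,0,1],
    [0,0,0.004,0,0,0,1],
    [0,0,0.005,0,0,0,1],
    [0,0,0.005,0,0,0,1],
    [0,0,0.006,0,0,0,1],
    [0,0,0.006,0,0,0,1],
    [0,0,0.006,0,0,0,1],
    [0,0,0.006,0,0,0,1]
  ]
}}

```text
clock: 15.6
tcp_pos: [0.6114, -0.0124, 0.1647]
orientation: [-3.14, -0.003, -0.003]
contact_force: [-2.9, 0.2, 5.6]
grip_width: 0.0134
```

>>> {"api": "step_arm", "payload": {
  "commands": [
    [0,0,0.002,0,0,0,1],
    [0,0,0.003,0,0,0,1],
    [0,0,0.003,0,0,0,1],
    [0,0,0.003,0,0,0,1],
    [0,0,0.003,0,0,0,1],
    [0,0,0.003,0,0,0,1],
    [0,0,0.003,0,0,0,1],
    [0,0,0.003,0,0,0,1],
    [0,0,0.003,0,0,0,1],
    [0,0,0.003,0,0,0,1]
  ]
}}

```text
clock: 16.85
tcp_pos: [0.6117, -0.0124, 0.1646]
orientation: [-3.14, -0.002, -0.004]
contact_force: [-3.9, 0.1, 10.7]
grip_width: 0.0136
```

The pin is seated (10.7 N, no further travel). Release and lift.

>>> {"api": "step_arm", "payload": {
  "commands": [
    [0,0,0,0,0,0,0.4],
    [0,0,0,0,0,0,0],
    [0,0,0,0,0,0,-0.4],
    [0,0,0,0,0,0,-0.7],
    [0,0,0,0,0,0,-1],
    [0,0,-0.05,0,0,0,-1],
    [0,0,-0.12,0,0,0,-1],
    [0,0,-0.2,0,0,0,-1],
    [0,0,-0.2,0,0,0,-1],
    [0,0,-0.2,0,0,0,-1]
  ]
}}

```text
clock: 18.1
tcp_pos: [0.6111, -0.0126, 0.2641]
orientation: [-3.14, -0.002, -0.003]
contact_force: [-1.0, 0.8, -0.2]
grip_width: 0.0856
```

```bash
python3 - <<'E'
from h import *
f=grab_frame("wrist"); np.save("pics/w6.npy",f,allow_pickle=True)
P,Q,o=pose(); print(P,o["contact_force"])
m=masks_of("pin",f); print([(x["p"],x["extent"]) for x in m[:2]])
cv2.imwrite("pics/w6.png",cv2.resize(f["img"][120:370,150:400,::-1],(600,600),interpolation=cv2.INTER_CUBIC))
print("crop px pin top/at mouth/ radius pts",[((proj(f,p)[0]-[150,120])*2.4).round(1) for p in ([.6112,-.0125,.127],[.6112,-.0125,.072])])
go([.5,-.31,.3],0)
E
```

```text
[ 0.61077124 -0.01259421  0.26349243] [ 0.19940235 -0.08016054 -0.53523291]
[(0.95, [276.8, 221.3, 20.9, 40.5])]
crop px pin top/at mouth/ radius pts [array([301.4, 270. ]), array([301. , 211.3])]
row [-0.2224, 0.5944, -0.0742] [-0.0002, -0.0, 0.0003] yaw now 0.10 tcp [ 0.6107 -0.0126  0.2632] t 18.2
```

View pics/w6.png

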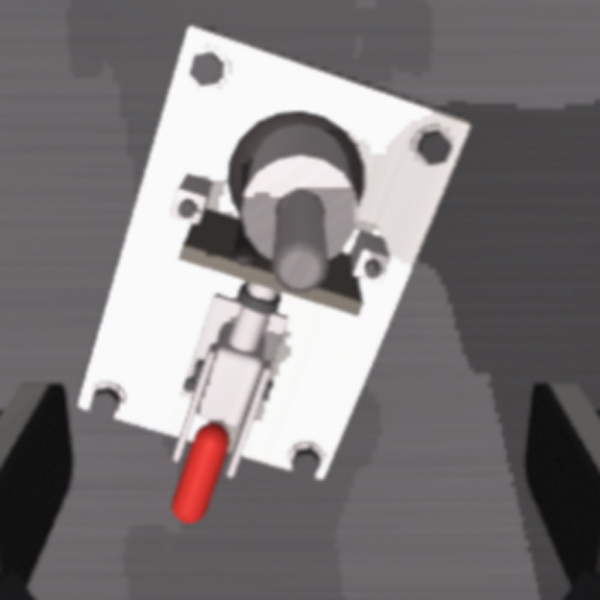

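The pin stands upright and home: its top shows at (300,266), against a predicted (301,270). Next is the upper barrel.

>>> {"api": "step_arm", "payload": {
  "commands": [
    [-0.222,0.594,0.03,0,0,0,-1],
    [-0.222,0.594,0.03,0,0,0,-1],
    [-0.222,0.594,0.03,0,0,0,-1],
    [-0.222,0.594,0.03,0,0,0,-1],
    [-0.222,0.594,0.03,0,0,0,-1],
    [-0.222,0.594,0.03,0,0,0,-1],
    [-0.222,0.594,0.03,0,0,0,-1],
    [-0.222,0.594,0.03,0,0,0,-1],
    [-0.222,0.594,0.03,0,0,0,-1],
    [-0.222,0.594,0.03,0,0,0,-1]
  ]
}}

```text
clock: 19.45
tcp_pos: [0.5007, -0.3088, 0.248]
orientation: [-3.14, -0.005, -0.0]
contact_force: [-0.3, 0.6, -0.0]
grip_width: 0.0853
```

```bash
python3 - <<'E'
from h import *
f=grab_frame("wrist"); np.save("pics/w7.npy",f,allow_pickle=True)
P,Q,o=pose()
cv2.imwrite("pics/w7.png",cv2.resize(f["img"][100:350,100:450,::-1],(700,500),interpolation=cv2.INTER_CUBIC))
g=cv2.cvtColor(f["img"],cv2.COLOR_RGB2GRAY)
q=proj(f,[.5004,-.3098,.06])[0]; print("exp",q)
x0,y0=int(q[0])-18,int(q[1])-18
n,l,s,c=cv2.connectedComponentsWithStats((g[y0:y0+36,x0:x0+36]<60).astype(np.uint8))
for i in range(1,n):
  if s[i][4]>60: u=c[i]+[x0,y0]; print(s[i],u,at_z(f,u,.06))
go([.5,-.31,.095],0)
E
```

```text
exp [276.80005988 209.71414847]
[  9  10  20  18 288] [276.5 209.5] [ 0.50057994 -0.30955726  0.06      ]
row [-0.0012, 0.0023, 0.306] [-0.0002, -0.0, 0.0005] yaw now 0.17 tcp [ 0.5006 -0.309   0.248 ] t 19.5
```

View pics/w7.png

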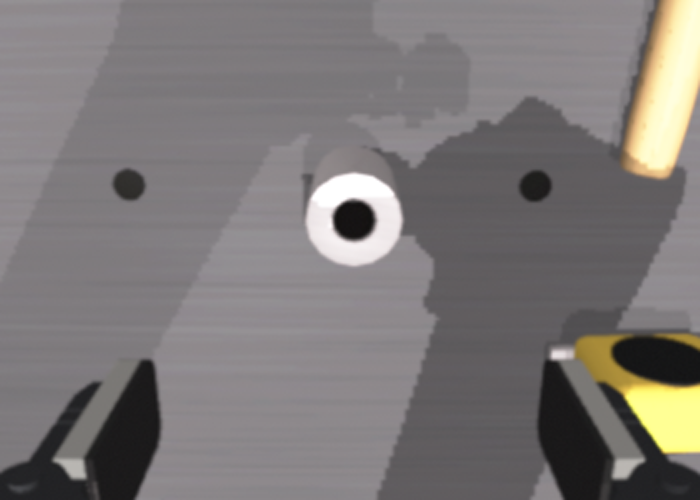

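The upper barrel is centred at (354,219) in the crop and there is room for both fingers (the tape sits beyond the right finger). Grasp it.

>>> {"api": "step_arm", "payload": {
  "commands": [
    [0.0005,0.002,0.1,0,0,0,-1],
    [0.0005,0.002,0.2,0,0,0,-1],
    [0.0005,0.002,0.27,0,0,0,-1],
    [0.0005,0.002,0.312,0,0,0,-1],
    [0.0005,0.002,0.312,0,0,0,-0.5],
    [0.0005,0.002,0.312,0,0,0,-0.2],
    [0.0005,0.002,0.312,0,0,0,0.1],
    [0.0005,0.002,0.312,0,0,0,0.6],
    [0.0005,0.002,0.312,0,0,0,1],
    [0.0005,0.002,0.312,0,0,0,1]
  ],
  "newtons": 70
}}

```text
clock: 20.75
tcp_pos: [0.5017, -0.3104, 0.0937]
orientation: [3.141, 0.004, 0.004]
contact_force: [-1.1, 0.2, 6.4]
grip_width: 0.0389
```

>>> {"api": "step_arm", "payload": {
  "commands": [
    [0,0,0,0,0,0,1],
    [0,0,0,0,0,0,1],
    [0,0,-0.04,0,0,0,1],
    [0,0,-0.1,0,0,0,1],
    [0,0,-0.2,0,0,0,1],
    [0,0,-0.3,0,0,0,1],
    [0,0,-0.34,0,0,0,1],
    [0,0,-0.34,0,0,0,1],
    [0,0,-0.34,0,0,0,1],
    [0,0,-0.34,0,0,0,1]
  ]
}}

```text
clock: 22.0
tcp_pos: [0.5005, -0.31, 0.2621]
orientation: [-3.14, -0.004, 0.0]
contact_force: [0.1, 0.6, -5.5]
grip_width: 0.0388
```

```bash
python3 - <<'E'
from h import *
P,Q,o=pose(); print(o["grip_width"],o["contact_force"])
go([.6107,-.0124,.262],0)
E
```

```text
0.03883859157396952 [ 0.08018216  0.58776201 -5.48935792]
row [0.2221, -0.5945, 0.001] [-0.0002, 0.0, 0.0004] yaw now 0.15 tcp [ 0.5005 -0.31    0.2621] t 22.0
```

>>> {"api": "step_arm", "payload": {
  "commands": [
    [0.2222,-0.5945,0.0,0,0,0,1],
    [0.2222,-0.5945,0.0,0,0,0,1],
    [0.2222,-0.5945,0.0,0,0,0,1],
    [0.2222,-0.5945,0.0,0,0,0,1],
    [0.2222,-0.5945,0.0,0,0,0,1],
    [0.2222,-0.5945,0.0,0,0,0,1],
    [0.2222,-0.5945,0.0,0,0,0,1],
    [0.2222,-0.5945,0.0,0,0,0,1],
    [0.2222,-0.5945,0.0,0,0,0,1],
    [0.2222,-0.5945,0.0,0,0,0,1]
  ]
}}

```text
clock: 23.25
tcp_pos: [0.6106, -0.0134, 0.2626]
orientation: [-3.141, -0.002, 0.0]
contact_force: [0.3, -0.2, -4.5]
grip_width: 0.0389
```

```bash
python3 - <<'E'
from h import *
P,Q,o=pose()
f=grab_frame("wrist"); np.save("pics/w8.npy",f,allow_pickle=True)
z=P[2]-.0337
q=proj(f,[P[0],P[1],z])[0]; print("exp top px",q, P)
g=cv2.cvtColor(f["img"],cv2.COLOR_RGB2GRAY); x0,y0=int(q[0])-25,int(q[1])-25
n,l,s,c=cv2.connectedComponentsWithStats((g[y0:y0+50,x0:x0+50]<60).astype(np.uint8))
for i in range(1,n):
  if s[i][4]>60: u=c[i]+[x0,y0]; print(s[i],u,"offset from tcp",at_z(f,u,z)-P)
cv2.imwrite("pics/w8.png",cv2.resize(f["img"][140:390,150:400,::-1],(600,600),interpolation=cv2.INTER_CUBIC))
go([.6112,-.0124,.224],0)
E
```

```text
exp top px [276.4322904  334.06983732] [ 0.61060978 -0.01343059  0.26255387]
[   1    8   45   35 1251] [274.07354117 333.82653877] offset from tcp [ 0.00010769  0.00087447 -0.0337    ]
row [0.0011, -0.0015, 0.0772] [-0.0002, 0.0, 0.0002] yaw now 0.09 tcp [ 0.6106 -0.0132  0.2626] t 23.3
```

View pics/w8.png

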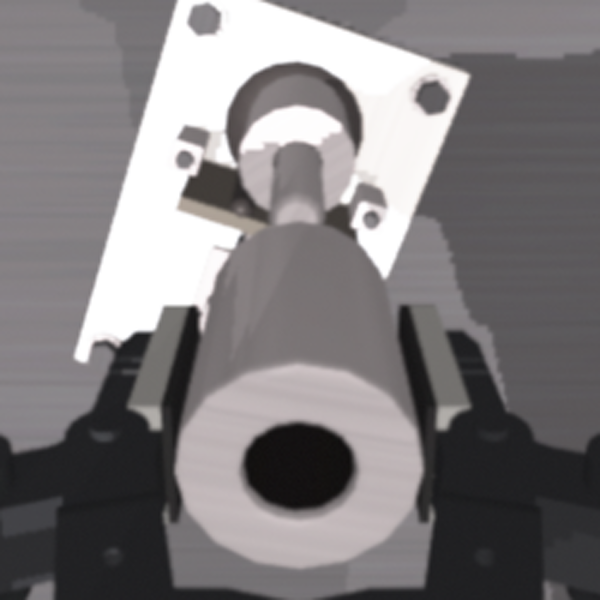

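The barrel is centred in the grip (x offset about 0.1 mm) and the pin is in line behind it. Lower gently.

>>> {"api": "step_arm", "payload": {
  "commands": [
    [0.001,-0.0017,0.02,0,0,0,1],
    [0.001,-0.0017,0.04,0,0,0,1],
    [0.001,-0.0017,0.06,0,0,0,1],
    [0.001,-0.0017,0.07,0,0,0,1],
    [0.001,-0.0017,0.077,0,0,0,1],
    [0.001,-0.0017,0.08,0,0,0,1],
    [0.001,-0.0017,0.083,0,0,0,1],
    [0.001,-0.0017,0.086,0,0,0,1],
    [0.001,-0.0017,0.089,0,0,0,1],
    [0.001,-0.0017,0.089,0,0,0,1]
  ]
}}

```text
clock: 24.55
tcp_pos: [0.6111, -0.0123, 0.218]
orientation: [-3.14, -0.002, 0.0]
contact_force: [0.8, 0.1, -5.0]
grip_width: 0.0393
```

>>> {"api": "step_arm", "payload": {
  "commands": [
    [0,0,0.003,0,0,0,1],
    [0,0,0.006,0,0,0,1],
    [0,0,0.009,0,0,0,1],
    [0,0,0.012,0,0,0,1],
    [0,0,0.016,0,0,0,1],
    [0,0,0.02,0,0,0,1],
    [0,0,0.024,0,0,0,1],
    [0,0,0.028,0,0,0,1],
    [0,0,0.032,0,0,0,1],
    [0,0,0.032,0,0,0,1]
  ]
}}

```text
clock: 25.8
tcp_pos: [0.611, -0.0122, 0.2018]
orientation: [-3.14, -0.002, 0.001]
contact_force: [-1.0, 0.1, -4.7]
grip_width: 0.0389
```

The barrel is on the pin with no contact load. It seats at TCP z ≈ 0.1657, so I go down to about 0.170.

>>> {"api": "step_arm", "payload": {
  "commands": [
    [0,0,0.008,0,0,0,1],
    [0,0,0.016,0,0,0,1],
    [0,0,0.024,0,0,0,1],
    [0,0,0.032,0,0,0,1],
    [0,0,0.04,0,0,0,1],
    [0,0,0.047,0,0,0,1],
    [0,0,0.053,0,0,0,1],
    [0,0,0.058,0,0,0,1],
    [0,0,0.062,0,0,0,1],
    [0,0,0.063,0,0,0,1]
  ]
}}

```text
clock: 27.05
tcp_pos: [0.6111, -0.0122, 0.1703]
orientation: [-3.14, -0.002, 0.0]
contact_force: [0.1, 0.6, -3.8]
grip_width: 0.0389
```

>>> {"api": "step_arm", "payload": {
  "commands": [
    [0,0,0.001,0,0,0,1],
    [0,0,0.002,0,0,0,1],
    [0,0,0.003,0,0,0,1],
    [0,0,0.004,0,0,0,1],
    [0,0,0.005,0,0,0,1],
    [0,0,0.006,0,0,0,1],
    [0,0,0.007,0,0,0,1],
    [0,0,0.008,0,0,0,1],
    [0,0,0.009,0,0,0,1],
    [0,0,0.009,0,0,0,1]
  ]
}}

```text
clock: 28.3
tcp_pos: [0.6112, -0.0122, 0.1658]
orientation: [-3.14, -0.002, 0.0]
contact_force: [0.4, 0.8, -4.8]
grip_width: 0.0389
```

>>> {"api": "step_arm", "payload": {
  "commands": [
    [0,0,0.0005,0,0,0,1],
    [0,0,0.001,0,0,0,1],
    [0,0,0.0015,0,0,0,1],
    [0,0,0.002,0,0,0,1],
    [0,0,0.0025,0,0,0,1],
    [0,0,0.003,0,0,0,1],
    [0,0,0.0035,0,0,0,1],
    [0,0,0.004,0,0,0,1],
    [0,0,0.004,0,0,0,1],
    [0,0,0.004,0,0,0,1]
  ]
}}

```text
clock: 29.55
tcp_pos: [0.6116, -0.0122, 0.1656]
orientation: [-3.141, -0.002, -0.002]
contact_force: [-5.1, -1.2, 12.7]
grip_width: 0.0388
```

It has seated: 12.7 N at z = 0.1656, where 0.1657 was predicted. Open slowly and retreat upward.

>>> {"api": "step_arm", "payload": {
  "commands": [
    [0,0,0,0,0,0,1],
    [0,0,0,0,0,0,1],
    [0,0,0,0,0,0,0.1],
    [0,0,0,0,0,0,-0.2],
    [0,0,0,0,0,0,-0.5],
    [0,0,0,0,0,0,-0.8],
    [0,0,0,0,0,0,-1],
    [0,0,0,0,0,0,-1],
    [0,0,-0.04,0,0,0,-1],
    [0,0,-0.08,0,0,0,-1]
  ]
}}

```text
clock: 30.8
tcp_pos: [0.6117, -0.0122, 0.2072]
orientation: [-3.141, -0.002, -0.002]
contact_force: [0.2, 0.1, -0.2]
grip_width: 0.0856
```

>>> {"api": "step_arm", "payload": {
  "commands": [
    [0,0,-0.05,0,0,0,-1],
    [0,0,-0.1,0,0,0,-1],
    [0,0,-0.15,0,0,0,-1],
    [0,0,-0.2,0,0,0,-1],
    [0,0,-0.2,0,0,0,-1],
    [0,0,-0.2,0,0,0,-1],
    [0,0,-0.2,0,0,0,-1],
    [0,0,-0.2,0,0,0,-1],
    [0,0,-0.2,0,0,0,-1],
    [0,0,-0.2,0,0,0,-1]
  ]
}}

```text
clock: 32.05
tcp_pos: [0.6115, -0.0123, 0.307]
orientation: [-3.141, -0.002, -0.002]
contact_force: [1.4, -1.0, -0.7]
grip_width: 0.0859
```

```bash
python3 - <<'E'
from h import *
f=grab_frame("wrist"); s=grab_frame("side"); P,Q,o=pose(); print(P,o["contact_force"],o["clock"],o["grip_width"])
print("top centre/pin top px in crop",[((proj(f,p)[0]-[150,80])*2) for p in ([.6112,-.0124,.132],[.6112,-.0124,.127])])
A=cv2.resize(f["img"][80:330,150:350,::-1],(400,500),interpolation=cv2.INTER_CUBIC)
B=cv2.resize(s["img"][130:255,200:300,::-1],(400,500),interpolation=cv2.INTER_CUBIC)
cv2.imwrite("pics/end.png",np.hstack([A,B]))
E
```

```text
[ 0.61157328 -0.0123001   0.30709646] [-0.68488413 -0.27661069 -0.25772992] 32.15 0.08570915910727375
top centre/pin top px in crop [array([251.29893012, 270.09847807]), array([251.26371608, 266.07788357])]
```

View pics/end.png

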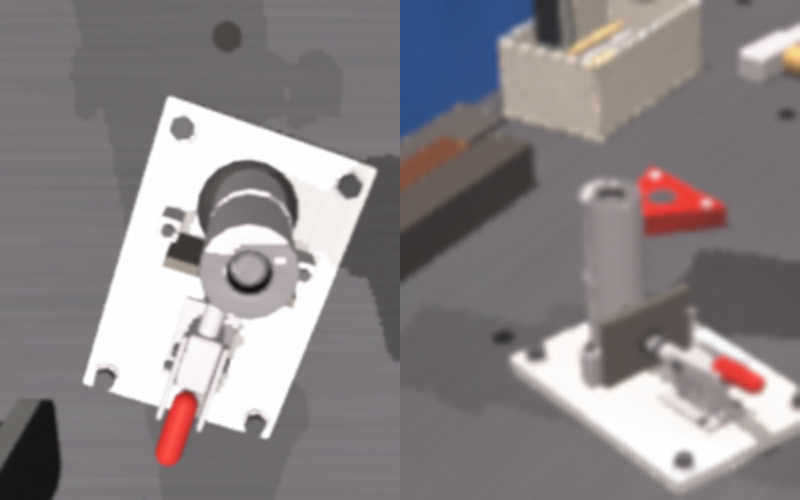

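Both views show the upper barrel upright and flat on the lower one, with the pin's top just inside its bore (at (249,270), predicted (251,268)). The gripper is clear, so I hand in.

```bash
python3 -c "
from bench import r; print(r.hand_in())"
```

```text
the job is handed in; nothing more can be done
None
```

The pin is home in the lower barrel's bore and the upper barrel sits over it, flat on the lower barrel. Both are released, and I handed the job in at about 32 s of the 72 s allowed.

- **Pin:** The wrist camera placed the bore about 5 mm from the jig's drawing place. That is slightly more than the stated 4.5 mm, and within the roughly 2 mm camera error. The pin went in with no contact force on the first try, so I did not need the spiral search. The floor came at the height I expected, and I pressed to about 11 N before letting go.
- **Upper barrel:** It slid over the pin without load and seated at tool height 165.6 mm (165.7 mm predicted). The force reading went from -4.8 N hanging to +12.7 N, so I pressed it down with roughly 17 N.
- **Last checks:** The final wrist and side pictures show both parts upright and centred, with the pin's top just inside the barrel's bore. The gripper is open and clear above. No force reading came near 40 N, but I only read forces at the end of each move.
- **Not checked or disagreeing:** I did not measure the bystanders again at the end, though no move went near enough to touch them. The wrist camera showed a steady sideways offset of about 0.6–0.9 mm, which I allowed for. The grip width read 13.5 mm on the 16 mm pin, but the pin held without slipping.

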